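Hang the ear defenders in the groove of the rack bar

TASK

Hang the ear defenders over the bar of the small rack, evenly with one cup on each side, so that the pad under their headband sits all the way down in the bar's one groove. The groove is hardly wider than the pad and its place along the bar is not known beforehand: find it by feel or sight, and keep hold of the headband until the pad is down in the groove, rather than dropping it; then let go. Leave the blue-capped bottle and the film can beside them, and the glue bottle by the rack, where they stand.

Things in the scene. Friction and masses are not known exactly. Their poses are not given: they have to be found in the camera images.
- ear_defenders: Ear defenders, 150 mm cup to cup (own x), 54 mm wide (y), 139 mm high (z up), standing on their dark cups; origin midway on the underside. Cups: 36 to 75 mm either side of the middle, up to 64 mm high. A steel band 16 mm wide arches over to 138 mm; a dark pad, 36 mm (x) by 24 mm (y), sits under its crown from 110 to 136 mm high. Below the pad the loop is open, 72 mm wide.
- pad_under (a point): Middle of the flat underside of the crown pad, 110 mm above the cups' underside; axes of the ear defenders. Grip the pad across its 24 mm (y) in its upper 14 mm: its lowest 6 mm must enter the groove.
- rack: Rack fixed to the bench: wooden foot 150 mm (x) by 300 mm (y), 12 mm thick; two steel uprights 276 mm apart along its y, with clamp heads 34 mm by 16 mm (y), top with screw 162 mm above the bench. Origin: centre of the foot's underside; z up.
- rack_axis (a point): Point on the bar's axis midway between the uprights, 140 mm above the bench; y along the bar, z up. Bar 22 mm thick (top 151 mm above the bench), with one groove 29 mm wide along y, 6 mm deep, its middle anywhere up to 35 mm either side of this point, not measured. pad_under is 5 mm above this axis when home in the groove, 11 mm when merely lying on the bar.
- bottle: Square glass bottle with a blue cap, 43 x 44 x 60 mm high; origin under its middle. Stays where it is.
- glue: Plastic glue bottle with a long dark cap, 26 x 42 x 96 mm high; origin under its middle. Stays where it is.
- can: Black film can, 33 mm across, 51 mm high; origin under its middle. Stays where it is.

How it is judged:
By the outcome, as a careful person would: the job done as asked, in the order asked, and still so for the second after the job is handed in, with the robot touching nothing.
It also fails if it takes over 67 s, if anything falls off the work surface, if the arm or the gripper's body presses on something with over 40 N, if the wrist force passes 120 N, or if a joint passes its speed limit or range.

ROBOT

A 6-joint arm with a two-finger parallel gripper is mounted at the origin on a cart in front of the work surface, level with it; the furniture and walls round the work are solid. World frame = base frame: x ahead of the robot, y to its left, z up, the work surface at z = 0. Lengths are in mm, angles in rad, forces in N, time in s.
With the tool pointing down it reaches from about 350 to 775 mm from the base axis. Payload 7.3 kg.
Tool frame: the origin (TCP) lies at the very end of the fingers, on their centre line; the grasp point (between the pads) lies 19 mm behind it; z points along the fingers, y is the line along which they close (so a half turn about z gives the same grasp; the last joint's range is limited). The gripper opens to 92 mm and grips with 3 to 60 N. Pads are 19 mm wide; open, the fingers measure 130 mm over their backs; the gripper's body (75 mm by 190 mm) begins 47 mm behind the grasp point.
Start: joints at [-1.348, 0.342, 1.524, -0, 1.275, -0.146], TCP at [189.285, -489.714, 190.041] pointing down, gripper open.
Joint ranges: [-2.53, 2.53], [-0.77, 2.02], [0.04, 2.7], [-1, 4.14], [0.28, 2.66], [-3.11, 3.11]. Speed limits (rad/s): [2.57, 2.57, 3.14, 3.14, 3.14, 3.14].

INTERFACE

Orientations are given as [roll, pitch, yaw] about the fixed x, y, z axes, in that order (R = Rz(yaw) Ry(pitch) Rx(roll)).
In Python, from plant import bot gives the robot as it stands.
- The arm moves only by the tool jog_arm, never from a script. Its argument "targets" is a list of rows, each an object with "xyz": the shift along the tool's x, y, z as a fraction of full scale, a list of three; "spin": the turn about the tool's z as a fraction of full scale. In form: [{"xyz": [x, y, z], "spin": spin}, ...]. A call has exactly 10 rows; each row shifts and turns the commanded pose from where the row before left it, along the tool's axes as they then stand; what a row does not reach is not made up. Full scale, the value 1, is 80 mm for a shift and 0.1 rad for a turn. A row lasts 1/8 s, in which the tool goes at most 62.5 mm and 10.7 degrees, less where a joint would pass 70% of its speed; a pose out of reach is approached as far as the arm can. A call with a number of a shift or a turn outside -1 to 1 is refused whole. A call with a gripper value outside its range is refused whole. "gripper" is the opening in per cent of the stroke, from 0 (shut) to 100 (fully open), set as the call begins (left out, the last holds). The fingers move at their own pace and stop on an object; the grip force is fixed at half the most. Time passes only in rows, so rows that do not move let the fingers close, or fill a call up. It gives the time, the measured TCP pose, the force, the opening and the grip force at its end, in the units of the state.
- bot.get_obs(): the state, without advancing time (a new reading comes with each control period).
- bot.capture(name): name is "scene" or "top" or "wrist"; returns the picture (480x640x3 uint8, blue, green, red); there is no depth.
- bot.get_calibration(name): a dict with "vfov" (degrees; the focal length in pixels is half the picture's height over the tangent of half this angle, whatever the lens; pixels are square), "cx", "cy" (the principal point, pixels), "eye" and "rotation" of the camera in the world. Camera axes: x right, y down, z forward; pixel columns grow to the right and rows downward; lengths in mm; the calibration is good to about 2 mm. The wrist camera is an equidistant fisheye: a pixel r from the principal point sees the ray r / f radians off the axis. A picture is of the moment at which its call begins: read the wrist's pose just before it. get_calibration takes no time and is no camera call; for the wrist camera it gives the pose at the moment of the call.
- bot.close_job(): hands the job in; it is judged then, once.
The state is a dict: "time": time; "joint_positions": joint angles; "dq": joint speeds; "tau": joint torques, N m; "tool_pos": TCP position; "tcp_rot": TCP orientation; "contact_force": force on the tool from outside, world axes, zero at the start; "moment": the same for the moment, N m; "grip_width": finger opening in mm; "finger_force": force on a finger pad.
Only numpy, scipy, OpenCV 4.12 (cv2) and the standard library are available. Lean on these libraries where they do the work, as an engineer would, in place of code of your own. Each camera call takes 0.05 s, during which the arm holds its last target. There are 200 camera calls.

## Working session

There is one attempt and no reset: what is moved stays moved. The work goes in short steps, Python scripts to look and compute and a tool call to move; the robot and the scene stay as the last step left them, time stands still between calls to the robot, and variables do not carry over. Pictures are saved under pics/ and viewed, at most 10 in all, crops included, and the job is handed in when it is done.

Besides the shell and the picture viewer there is one more tool, called after "Request:" as name([rows], argument=value, ...), one row to a line, values as JSON. jog_arm: Moves the arm, as the interface text tells. Shift numbers are shares of 80 mm and turn numbers shares of 0.1 rad, none past 1 either way. Its arguments: {"type":"object","properties":{"targets":{"type":"array","items":{"type":"object","properties":{"xyz":{"type":"array","items":{"type":"number"}},"spin":{"type":"number"}}}},"gripper":{"type":"number"}},"required":["targets"]}

```bash
ls; mkdir -p pics; python3 - <<'E'
from plant import bot
import cv2
o=bot.get_obs();print(o)
for n in("scene","top"):
    cv2.imwrite(f"pics/{n}0.png",bot.capture(n));print(bot.get_calibration(n))
print(bot.get_calibration("wrist"))
E
```

```text
pics
{'time': 0.0, 'joint_positions': array([-1.34800746e+00,  3.42730107e-01,  1.52501564e+00,  1.35692158e-05,
        1.27540380e+00, -1.46010376e-01]), 'dq': array([ 0.00038677, -0.00102665, -0.00070475,  0.00140844, -0.00073215,
       -0.00047607]), 'tau': array([ 2.11041042e-03, -4.31237304e+01, -2.44223160e+01,  7.19958334e-02,
        5.57671837e-02, -1.16507103e-04]), 'tool_pos': array([ 189.17654435, -489.23395183,  189.34165977]), 'tcp_rot': array([-3.14005421e+00, -2.39353571e-04,  3.68795102e-01]), 'contact_force': array([-0.67272841, -0.92591203, -0.03986724]), 'moment': array([-0.03189401, -0.0145389 , -0.05901048]), 'finger_force': 0.0, 'grip_width': 91.61872344626542}
{'vfov': 45.46348803577393, 'cx': 321.7852642802873, 'cy': 236.37336593902913, 'eye': array([ 77.00491283, 603.30715501, 954.8583196 ]), 'rotation': array([-2.42281234,  0.01479874, -2.49350949])}
{'vfov': 45.904570456411356, 'cx': 318.54772013832746, 'cy': 243.74531079752313, 'eye': array([ 260.09054146,   25.82116013, 1476.74465486]), 'rotation': array([-2.93560992e+00,  2.27125892e-03, -1.56925828e+00])}
{'vfov': 65.70646984690485, 'cx': 321.5298539879502, 'cy': 238.12099544721866, 'eye': array([ 250.3913929 , -466.11684191,  384.76574726]), 'rotation': array([ 2.89150446e+00,  5.79323763e-04, -1.20231691e+00])}
```

View pics/scene0.png

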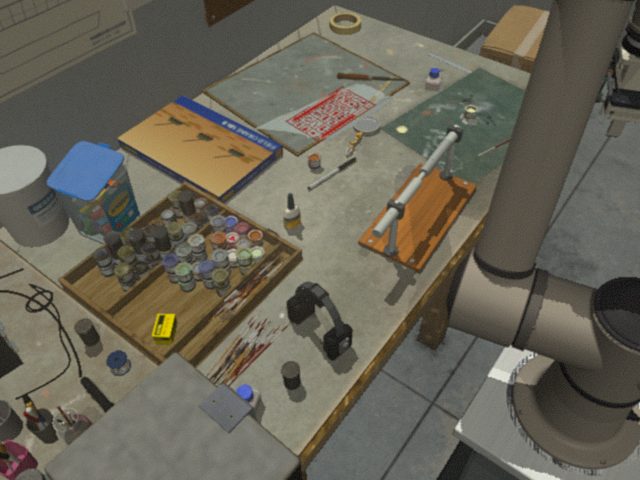

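View pics/top0.png

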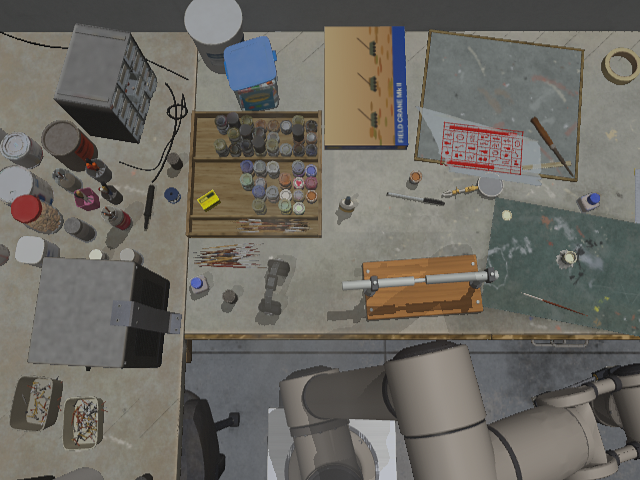

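The top view shows the defenders at about (272,285), the film can at (230,296), the blue-capped bottle at (198,284), the rack foot at (423,288), and a mark on the bar near (420,281) that may be the groove. I'll enlarge these areas.

```bash
cat > h.py <<'E'
import numpy as np, cv2
from scipy.spatial.transform import Rotation as R
from plant import bot
def ray(c,u,v,fish=False):
    f=240/np.tan(np.radians(c["vfov"]/2)); a,b=u-c["cx"],v-c["cy"]
    if fish:
        r=np.hypot(a,b)+1e-9; t=r/f; d=np.array([a/r*np.sin(t),b/r*np.sin(t),np.cos(t)])
    else: d=np.array([a,b,f])
    return np.array(c["eye"]),R.from_euler("xyz",c["rotation"]).apply(d/np.linalg.norm(d))
def onz(c,u,v,z,fish=False):
    e,d=ray(c,u,v,fish); return e+d*(z-e[2])/d[2]
E
python3 - <<'E'
from h import *
t=cv2.imread("pics/top0.png");s=cv2.imread("pics/scene0.png")
a=cv2.resize(t[245:335,185:285],None,fx=4,fy=4,interpolation=2)
b=cv2.resize(t[245:335,335:505],None,fx=4,fy=4,interpolation=2)[:,:]
b=cv2.resize(t[245:335,335:505],(680,360),interpolation=2)
cv2.imwrite("pics/c1.png",cv2.resize(t[240:340,180:300],(720,600),interpolation=2))
cv2.imwrite("pics/c2.png",cv2.resize(t[245:335,335:505],(800,424),interpolation=2))
c=bot.get_calibration("top")
for n,p,z in [("foot",(364,267),12),("foot",(476,255),12),("foot",(482,310),12),("foot",(370,319),12),("ED",(277,268),138),("barmark",(418,281),151),("glue",(347,204),50)]: print(n,p,onz(c,*p,z).round(1))
E
```

```text
foot (364, 267) [504.1 -89.4  12. ]
foot (476, 255) [ 536.4 -384.2   12. ]
foot (482, 310) [ 392.2 -391.7   12. ]
foot (370, 319) [ 368.8 -102.8   12. ]
ED (277, 268) [480.4 128.6 138. ]
barmark (418, 281) [ 447.7 -205.2  151. ]
glue (347, 204) [664.2 -44.6  50. ]
```

View pics/c1.png

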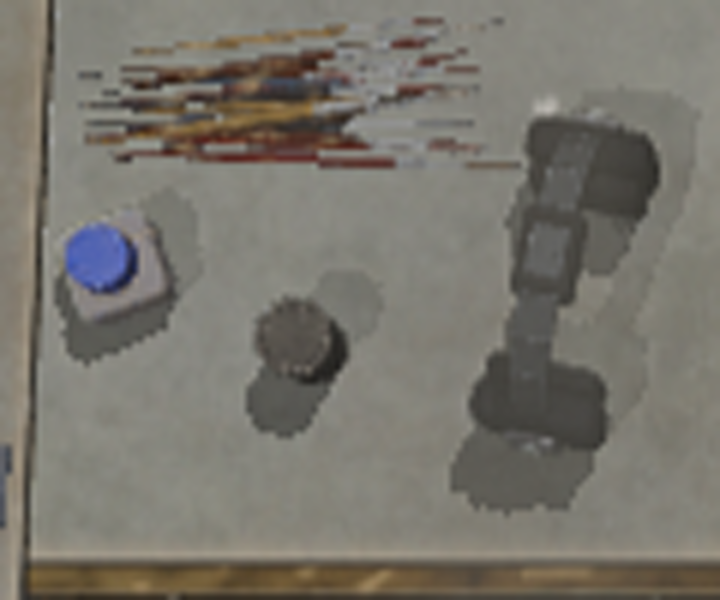

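View pics/c2.png

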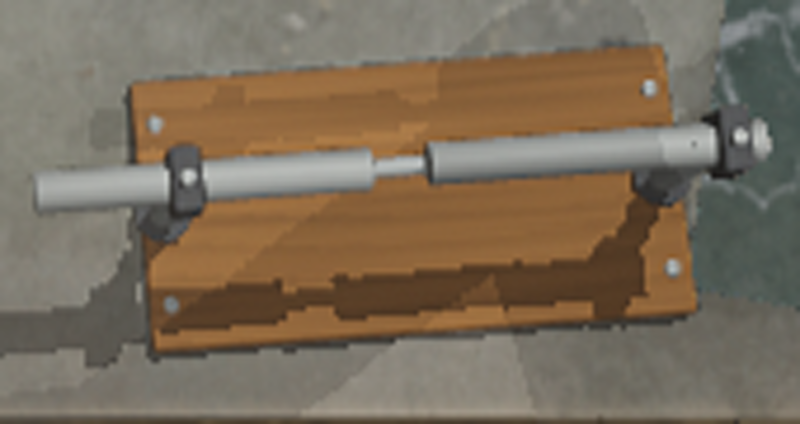

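The groove shows in the bar crop at columns 372–427, row 165, and the pad in the other crop at (548,252), between the cups at (592,165) and (540,405).

```bash
python3 - <<'E'
from h import *
c=bot.get_calibration("top")
A=lambda x,y,z:onz(c,180+x/6-.4,240+y/6-.4,z)
B=lambda x,y,z:onz(c,335+x/4.706-.4,245+y/4.706-.4,z)
print("pad",A(548,252,138).round(1))
a,b=A(571,150,80),A(529,395,80);print("band",a.round(),b.round(),np.degrees(np.arctan2(*(a-b)[[1,0]])), ((a+b)/2).round(1))
for p in((552,208),(580,214),(514,292),(567,300)):print("padcorner",A(*p,136).round(1))
a,b=B(189,177,162),B(741,135,162);print("clamp",a.round(1),b.round(1),np.linalg.norm(a-b),((a+b)/2).round(1),np.degrees(np.arctan2(*(a-b)[[0,1]])))
for x in(372,427):print("groove",B(x,165,148).round(1))
a,b=B(40,190,140),B(700,145,140);print("bar",a.round(1),b.round(1),np.degrees(np.arctan2(*(a-b)[[0,1]])))
for p in((165,310),(300,340)): pass
print("can",A(300,340,51).round(),"bottle",A(120,262,55).round())
print(R.from_euler("xyz",bot.get_obs()["tcp_rot"]).as_matrix().round(3))
E
```

```text
pad [447.6 142.5 138. ]
band [499. 139.  80.] [397. 154.  80.] -8.62920377473871 [447.6 146.5  80. ]
padcorner [465.6 141.4 136. ]
padcorner [463.2 130.2 136. ]
padcorner [431.9 155.9 136. ]
padcorner [428.8 134.8 136. ]
clamp [ 443.1 -102.2  162. ] [ 464.5 -377.4  162. ] 275.9744091358345 [ 453.8 -239.8  162. ] -4.4470883552243
groove [ 451.3 -195.6  148. ]
groove [ 451.3 -223.2  148. ]
bar [439.5 -29.1 140. ] [ 462.8 -363.1  140. ] -3.993734448631585
can [422. 254.  51.] bottle [455. 330.  55.]
[[ 0.933  0.36  -0.   ]
 [ 0.36  -0.933  0.001]
 [ 0.    -0.001 -1.   ]]
```

Request:
jog_arm([
  {"xyz": [0, 0, -0.2], "spin": 1},
  {"xyz": [0, 0, -0.2], "spin": 1},
  {"xyz": [0, 0, -0.2], "spin": 1},
  {"xyz": [0, 0, -0.2], "spin": 1},
  {"xyz": [0, 0, -0.2], "spin": 1},
  {"xyz": [0, 0, 0], "spin": 0.2},
  {"xyz": [0.5, -0.2, 0], "spin": 0},
  {"xyz": [0.5, -0.2, 0], "spin": 0},
  {"xyz": [0.5, -0.2, 0], "spin": 0},
  {"xyz": [0.5, -0.2, 0], "spin": 0},
])

```text
time: 1.35
tool_pos: [358.1, -449.8, 268.8]
tcp_rot: [-3.14, 0.001, -0.15]
contact_force: [-0.5, 0.1, -0.1]
grip_width: 92.0
finger_force: 0.0
```

Request:
jog_arm([
  {"xyz": [0, -0.5, 0], "spin": 0},
  {"xyz": [0, -0.75, 0], "spin": 0},
  {"xyz": [0, -0.75, 0], "spin": 0},
  {"xyz": [0, -0.75, 0], "spin": 0},
  {"xyz": [0, -0.75, 0], "spin": 0},
  {"xyz": [0, -0.75, 0], "spin": 0},
  {"xyz": [0, -0.75, 0], "spin": 0},
  {"xyz": [0, -0.75, 0], "spin": 0},
  {"xyz": [0, -0.75, 0], "spin": 0},
  {"xyz": [0, -0.75, 0], "spin": 0},
])

```text
time: 2.6
tool_pos: [444.0, 124.8, 269.1]
tcp_rot: [3.141, 0.001, -0.149]
contact_force: [0.9, -0.7, -0.2]
grip_width: 91.7
finger_force: 0.0
```

```bash
python3 - <<'E'
from h import *
print(bot.get_obs()["tool_pos"],bot.get_obs()["tcp_rot"]); print(bot.get_calibration("wrist"))
cv2.imwrite("pics/w1.png",bot.capture("wrist"))
E
```

```text
[444.03633272 124.78076868 269.09064571] [ 3.14107375e+00  9.32705319e-04 -1.49464848e-01]
{'vfov': 65.70646984690485, 'cx': 321.5298539879502, 'cy': 238.12099544721866, 'eye': array([509.07201412, 114.61761273, 464.34403039]), 'rotation': array([ 2.89078268e+00, -1.49234593e-03, -1.72061019e+00])}
```

View pics/w1.png

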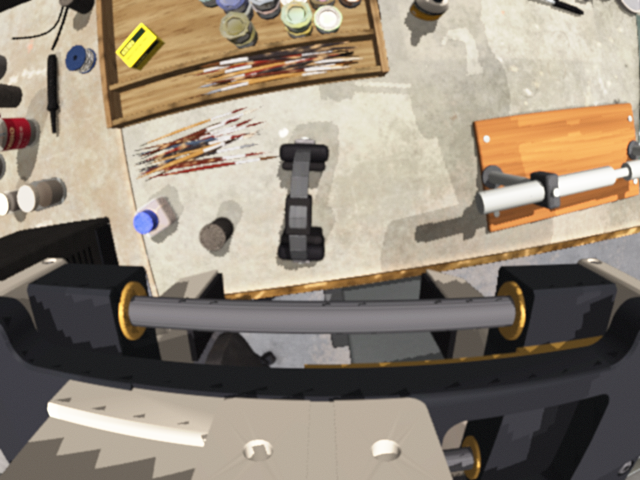

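The wrist view shows the pad near (299,215), the far cup at (304,157), and the near cup at (302,243). I'll crop for accuracy.

```bash
python3 - <<'E'
from h import *
w=cv2.imread("pics/w1.png")
g=cv2.cvtColor(w[130:270,230:370],cv2.COLOR_BGR2GRAY)
cv2.imwrite("pics/c3.png",cv2.resize(cv2.convertScaleAbs(w[135:265,250:350],alpha=1.6),(460,598),interpolation=2))
E
```

```text
(no output)
```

View pics/c3.png

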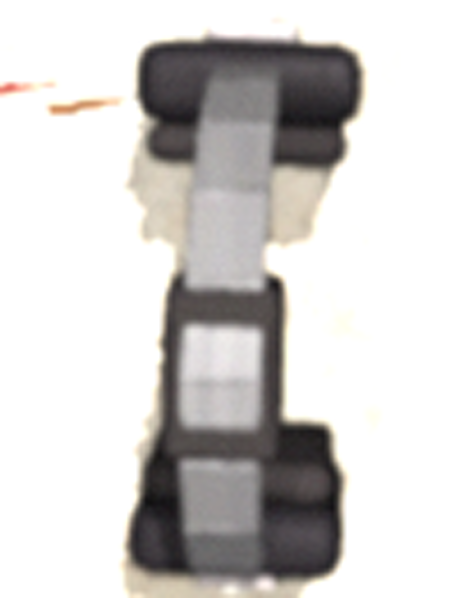

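```bash
python3 - <<'E'
from h import *
c=dict(vfov=65.70646984690485,cx=321.53,cy=238.12,eye=[509.07201412,114.61761273,464.34403039],rotation=[2.89078268,-.00149234593,-1.72061019])
P=lambda x,y,z:onz(c,250+x/4.6-.4,135+y/4.6-.4,z,True)
for p in((172,282),(284,286),(165,455),(278,455),(225,369)):print("pad",P(*p,136).round(1))
print("steel",P(222,376,138).round(1))
for z in(54,64):
  a,b=P(249,82,z),P(236,540,z);print(z,a.round(1),b.round(1),((a+b)/2).round(1),np.degrees(np.arctan2(*(a-b)[[1,0]])))
a,b=P(171,282,136),P(164,455,136);print(np.degrees(np.arctan2(*(a-b)[[1,0]])))
o=bot.get_obs();print(o["tool_pos"],o["tcp_rot"])
E
```

```text
pad [468.9 151.4 136. ]
pad [464.8 130.  136. ]
pad [435.  158.6 136. ]
pad [431.7 136.4 136. ]
pad [450.3 143.9 136. ]
steel [449.4 144.6 138. ]
54 [503.8 134.5  54. ] [392.3 155.7  54. ] [448.  145.1  54. ] -10.741876036231153
64 [503.9 134.   64. ] [395.1 154.7  64. ] [449.5 144.4  64. ] -10.741876036231142
-12.008317684803965
[444.02855908 131.40908546 268.87553673] [-3.13741876e+00  1.71880568e-03 -1.44761478e-01]
```

Request:
jog_arm([
  {"xyz": [0, 0, 0], "spin": 0.37},
  {"xyz": [0.04, -0.17, 0.3], "spin": 0},
  {"xyz": [0, 0, 0.4], "spin": 0},
  {"xyz": [0, 0, 0.4], "spin": 0},
  {"xyz": [0, 0, 0.3], "spin": 0},
  {"xyz": [0, 0, 0], "spin": 0},
  {"xyz": [0, 0, 0], "spin": 0},
  {"xyz": [0, 0, 0], "spin": 0},
  {"xyz": [0, 0, 0], "spin": 0},
  {"xyz": [0, 0, 0], "spin": 0},
])

```text
time: 3.9
tool_pos: [450.3, 135.7, 158.4]
tcp_rot: [-3.141, -0.001, -0.188]
contact_force: [-0.5, 0.2, 1.0]
grip_width: 91.9
finger_force: 0.0
```

Request:
jog_arm([
  {"xyz": [-0.03, -0.1, 0], "spin": 0},
  {"xyz": [0, 0, 0.1], "spin": 0},
  {"xyz": [0, 0, 0.15], "spin": 0},
  {"xyz": [0, 0, 0.1], "spin": 0},
  {"xyz": [0, 0, 0.06], "spin": 0},
  {"xyz": [0, 0, 0.06], "spin": 0},
  {"xyz": [0, 0, 0], "spin": 0},
  {"xyz": [0, 0, 0], "spin": 0},
  {"xyz": [0, 0, 0], "spin": 0},
  {"xyz": [0, 0, 0], "spin": 0},
])

```text
time: 5.15
tool_pos: [449.4, 143.9, 120.6]
tcp_rot: [-3.142, -0.0, -0.188]
contact_force: [0.2, -0.9, 0.5]
grip_width: 91.8
finger_force: 0.0
```

Request:
jog_arm([
  {"xyz": [0, 0, 0], "spin": 0},
  {"xyz": [0, 0, 0], "spin": 0},
  {"xyz": [0, 0, 0], "spin": 0},
  {"xyz": [0, 0, 0], "spin": 0},
  {"xyz": [0, 0, 0], "spin": 0},
  {"xyz": [0, 0, 0], "spin": 0},
  {"xyz": [0, 0, 0], "spin": 0},
  {"xyz": [0, 0, 0], "spin": 0},
  {"xyz": [0, 0, 0], "spin": 0},
  {"xyz": [0, 0, 0], "spin": 0},
], gripper=0)

```text
time: 6.4
tool_pos: [449.3, 143.9, 120.4]
tcp_rot: [3.141, -0.0, -0.188]
contact_force: [0.3, 0.1, 0.0]
grip_width: 1.1
finger_force: 0.0
```

The fingers shut on nothing, so I'll look.

```bash
python3 - <<'E'
from h import *
print(bot.get_calibration("wrist"),bot.get_obs()["tool_pos"])
w=bot.capture("wrist");s=bot.capture("scene");cv2.imwrite("pics/w2r.png",w);cv2.imwrite("pics/s2r.png",s)
a=cv2.resize(w[100:300,220:420],(400,400),interpolation=2);b=cv2.resize(s[270:410,250:390],(400,400),interpolation=2)
cv2.imwrite("pics/c4.png",np.hstack([a,b]))
E
```

```text
{'vfov': 65.70646984690485, 'cx': 321.5298539879502, 'cy': 238.12099544721866, 'eye': array([513.70973181, 131.16020071, 315.72221747]), 'rotation': array([ 2.89184462e+00, -1.04913385e-03, -1.75931698e+00])} [449.28306284 143.91257145 120.36932221]
```

View pics/c4.png

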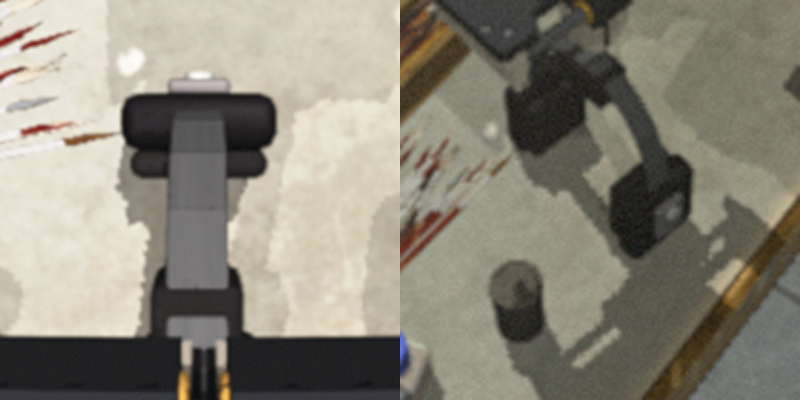

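```bash
cat >> h.py <<'E'
def proj(c,p,fish=False):
    f=240/np.tan(np.radians(c["vfov"]/2)); q=R.from_euler("xyz",c["rotation"]).inv().apply(np.array(p)-c["eye"])
    if fish:
        r=np.hypot(q[0],q[1]); s=f*np.arctan2(r,q[2])/r
    else: s=f/q[2]
    return np.array([c["cx"]+q[0]*s,c["cy"]+q[1]*s])
E
python3 - <<'E'
from h import *
s=bot.get_calibration("scene");w=bot.get_calibration("wrist")
t=bot.get_obs()["tool_pos"];print(t)
for n,p in(("tcp",t),("tcp+19",t+[0,0,19]),("tcp+60",t+[0,0,60]),("padtop",[449.5,144.4,138]),("padtop+x",[449.5+18,144.4-3,138])):
  a=proj(s,p);b=proj(w,p,True);print(n,a.round(),"crop",(400+(a[0]-250)/.35,(a[1]-270)/.35),b.round(),"crop",((b-[220,100])*2).round())
print([onz(s,320,296,z).round() for z in(130,138)])
E
```

```text
[449.29815144 143.91823125 120.38640564]
tcp [318. 295.] crop (np.float64(593.6092871322675), np.float64(72.56709810238557)) [320. 266.] crop [201. 332.]
tcp+19 [318. 289.] crop (np.float64(592.9866795214551), np.float64(54.5584523486975)) [320. 278.] crop [201. 356.]
tcp+60 [317. 275.] crop (np.float64(591.5807591486266), np.float64(13.892836457613548)) [320. 313.] crop [200. 426.]
padtop [317. 290.] crop (np.float64(592.2942722434302), np.float64(56.24419161347988)) [319. 277.] crop [199. 353.]
padtop+x [310. 284.] crop (np.float64(572.1441352383358), np.float64(38.98290717415404)) [318. 242.] crop [197. 284.]
[array([441., 148., 130.]), array([438., 152., 138.])]
```

```bash
python3 - <<'E'
import cv2,numpy as np
a=cv2.imread("pics/w2r.png");s=cv2.imread("pics/s2r.png");s0=cv2.imread("pics/scene0.png")
cv2.imwrite("pics/c5.png",np.hstack([cv2.resize(a[200:340,250:390],(266,266)),cv2.resize(s0[260:360,270:370],(266,266),interpolation=2),cv2.resize(s[260:360,270:370],(266,266),interpolation=2)]))
E
```

```text
(no output)
```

View pics/c5.png

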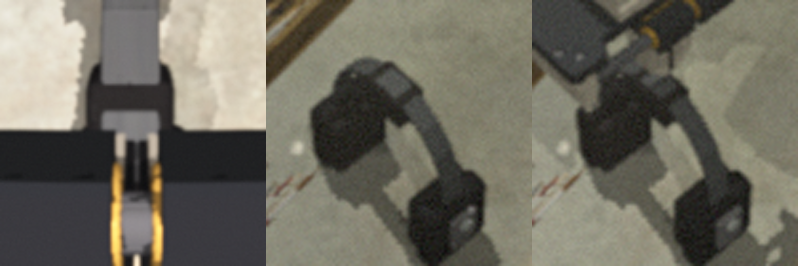

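The views match the expected pad position but don't settle where the fingertips are. I'll take one bigger crop.

```bash
python3 - <<'E'
import cv2,numpy as np
a=cv2.imread("pics/w2r.png");s=cv2.imread("pics/s2r.png")
f=lambda i:cv2.resize(cv2.convertScaleAbs(i,alpha=1.8,beta=10),(400,500),interpolation=cv2.INTER_CUBIC)
cv2.imwrite("pics/c6.png",np.hstack([f(a[215:315,280:360]),f(s[240:315,285:345])]))
E
```

```text
(no output)
```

View pics/c6.png

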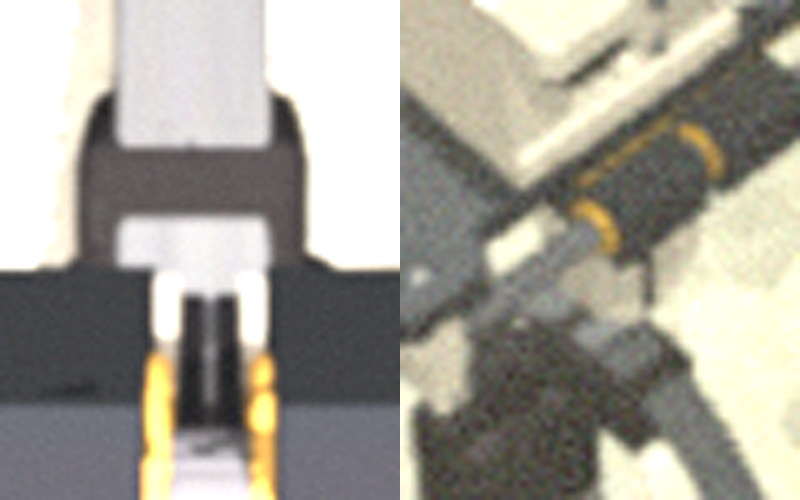

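Both views show the closed fingertips above the steel crown, roughly 10–15 mm clear, so the nominal TCP isn't at the finger ends. I'll touch down gently on the crown to calibrate the height.

Request:
jog_arm([
  {"xyz": [0, 0, 0.03], "spin": 0},
  {"xyz": [0, 0, 0.03], "spin": 0},
  {"xyz": [0, 0, 0.02], "spin": 0},
  {"xyz": [0, 0, 0], "spin": 0},
  {"xyz": [0, 0, 0], "spin": 0},
  {"xyz": [0, 0, 0], "spin": 0},
  {"xyz": [0, 0, 0], "spin": 0},
  {"xyz": [0, 0, 0], "spin": 0},
  {"xyz": [0, 0, 0], "spin": 0},
  {"xyz": [0, 0, 0], "spin": 0},
])

```text
time: 7.75
tool_pos: [449.3, 143.9, 114.0]
tcp_rot: [3.142, -0.0, -0.188]
contact_force: [0.4, 0.4, -0.3]
grip_width: 0.7
finger_force: 0.0
```

Request:
jog_arm([
  {"xyz": [0, 0, 0.02], "spin": 0},
  {"xyz": [0, 0, 0.02], "spin": 0},
  {"xyz": [0, 0, 0], "spin": 0},
  {"xyz": [0, 0, 0], "spin": 0},
  {"xyz": [0, 0, 0], "spin": 0},
  {"xyz": [0, 0, 0], "spin": 0},
  {"xyz": [0, 0, 0], "spin": 0},
  {"xyz": [0, 0, 0], "spin": 0},
  {"xyz": [0, 0, 0], "spin": 0},
  {"xyz": [0, 0, 0], "spin": 0},
])

```text
time: 9.0
tool_pos: [449.3, 143.9, 110.8]
tcp_rot: [3.141, 0.0, -0.188]
contact_force: [-0.4, 0.2, 0.2]
grip_width: 0.1
finger_force: 0.0
```

Request:
jog_arm([
  {"xyz": [0, 0, 0.02], "spin": 0},
  {"xyz": [0, 0, 0.02], "spin": 0},
  {"xyz": [0, 0, 0], "spin": 0},
  {"xyz": [0, 0, 0], "spin": 0},
  {"xyz": [0, 0, 0], "spin": 0},
  {"xyz": [0, 0, 0], "spin": 0},
  {"xyz": [0, 0, 0], "spin": 0},
  {"xyz": [0, 0, 0], "spin": 0},
  {"xyz": [0, 0, 0], "spin": 0},
  {"xyz": [0, 0, 0], "spin": 0},
])

```text
time: 10.25
tool_pos: [449.3, 143.9, 107.6]
tcp_rot: [3.142, -0.0, -0.188]
contact_force: [-0.7, -0.5, 0.5]
grip_width: 0.6
finger_force: 0.0
```

Request:
jog_arm([
  {"xyz": [0, 0, 0.02], "spin": 0},
  {"xyz": [0, 0, 0.02], "spin": 0},
  {"xyz": [0, 0, 0], "spin": 0},
  {"xyz": [0, 0, 0], "spin": 0},
  {"xyz": [0, 0, 0], "spin": 0},
  {"xyz": [0, 0, 0], "spin": 0},
  {"xyz": [0, 0, 0], "spin": 0},
  {"xyz": [0, 0, 0], "spin": 0},
  {"xyz": [0, 0, 0], "spin": 0},
  {"xyz": [0, 0, 0], "spin": 0},
])

```text
time: 11.5
tool_pos: [449.3, 143.9, 104.4]
tcp_rot: [3.142, -0.0, -0.188]
contact_force: [1.1, 1.0, -0.5]
grip_width: 0.5
finger_force: 0.0
```

```bash
python3 - <<'E'
from h import *
o=bot.get_obs();print(o["tool_pos"],o["contact_force"],o["moment"],o["joint_positions"])
print(bot.get_calibration("wrist")["eye"]-o["tool_pos"])
cv2.imwrite("pics/w3r.png",bot.capture("wrist"));cv2.imwrite("pics/s3r.png",bot.capture("scene"))
# tip: first bright finger pixels on steel; print column profile
w=cv2.imread("pics/w3r.png");w2=cv2.imread("pics/w2r.png")
for r in range(250,286,2):print(r,w2[r,308:336:2,0],w[r,308:336:2,0])
E
```

```text
[449.27682946 143.9030898  104.39965695] [ 1.10949281  0.99347272 -0.45105779] [ 0.00737668  0.02085932 -0.0199695 ] [ 1.47367566e-01  3.39565159e-01  1.79116204e+00 -8.68862121e-05
  1.01086848e+00  1.90644267e+00]
[ 64.43301937 -12.74448028 195.32260204]
250 [46 44 47 43 44 47 47 46 45 47 44 44 45 43] [121 118 119 120 123 124 122 120 122 119 119 120 120 101]
252 [44 44 44 45 45 45 44 44 44 44 46 46 46 44] [108 105 103 105 106 107 108 107 106 105 106 108 101  76]
254 [44 44 46 45 44 43 43 46 43 45 47 44 44 45] [48 50 49 48 46 44 48 49 50 49 52 52 47 45]
256 [43 44 44 44 44 44 44 44 42 43 42 42 43 43] [46 45 45 44 41 43 44 45 46 48 45 47 45 48]
258 [90 86 86 88 90 92 93 91 90 89 89 88 74 40] [45 45 44 44 47 46 45 45 43 45 47 47 45 46]
260 [128 127 121 126 130 130 129 129 127 128 129 129 114  53] [44 45 46 45 43 46 46 46 43 44 45 44 45 42]
262 [129 126 123 126 130 132 132 129 130 128 128 130 120  60] [43 44 47 47 46 45 45 45 44 44 45 46 46 46]
264 [128 128 124 124 131 132 131 128 129 127 128 130 123  69] [45 43 46 43 45 44 46 46 45 45 46 46 48 45]
266 [129 127 124 125 130 133 131 127 
[... 434 characters left out ...]
1  85  54  75 100  56  59 127 170 146  34] [ 32  36 139 166 106  53  68  67  35  56 149 165  81  33]
276 [ 29  82 166 159  70  25  39  57  27  32 122 169 146  33] [ 34  35 140 166 103  25  36  45  27  49 143 167  81  33]
278 [ 32  81 167 159  67  25  40  53  29  29 118 169 146  33] [ 34  32 139 164  96  27  33  43  29  44 137 167  79  33]
280 [ 33  75 165 160  65  25  38  53  27  29 118 169 140  32] [ 35  33 140 164  94  27  31  42  26  43 136 169  78  29]
282 [ 31  51 125 125  51  26  36  54  28  29 107 150 121  29] [ 33  35 126 131  68  27  33  41  28  40 126 151  62  29]
284 [ 31  40  88  93  38  24  43  68  28  21  71 102  89  27] [ 34  28  84  96  50  24  32  40  24  28  84 102  43  30]
```

Request:
jog_arm([
  {"xyz": [0, 0, 0.02], "spin": 0},
  {"xyz": [0, 0, 0.02], "spin": 0},
  {"xyz": [0, 0, 0], "spin": 0},
  {"xyz": [0, 0, 0], "spin": 0},
  {"xyz": [0, 0, 0], "spin": 0},
  {"xyz": [0, 0, 0], "spin": 0},
  {"xyz": [0, 0, 0], "spin": 0},
  {"xyz": [0, 0, 0], "spin": 0},
  {"xyz": [0, 0, 0], "spin": 0},
  {"xyz": [0, 0, 0], "spin": 0},
])

```text
time: 12.85
tool_pos: [449.4, 143.9, 101.5]
tcp_rot: [-3.142, -0.0, -0.188]
contact_force: [-1.5, -0.1, 5.1]
grip_width: 0.7
finger_force: 2.7
```

```bash
python3 - <<'E'
from h import *
# height of plateau front edge & pad edges by two wrist views (rows read at col 320)
f=240/np.tan(np.radians(65.70646984690485/2))
rot=[2.8918,-.001,-1.7593]
C=[dict(vfov=65.70647,cx=321.53,cy=238.12,eye=[513.71,131.16,z],rotation=rot) for z in(315.72,299.72)]
w=[cv2.cvtColor(cv2.imread(p),6).astype(int) for p in("pics/w2r.png","pics/w3r.png")]
for k,g in enumerate(w): 
    p=g[150:275,316:323].mean(1); d=np.diff(p); i=np.where(abs(d)>12)[0]; print([(150+j+.5,int(d[j])) for j in i])
w1=cv2.imread("pics/w1.png");print(f)
E
```

```text
[(np.float64(243.5), -32), (np.float64(244.5), -29), (np.float64(256.5), 13), (np.float64(257.5), 33), (np.float64(258.5), 27), (np.float64(272.5), -18), (np.float64(273.5), -32)]
[(np.float64(251.5), -13), (np.float64(252.5), -32), (np.float64(253.5), -26), (np.float64(267.5), 25), (np.float64(268.5), 36), (np.float64(269.5), 20), (np.float64(272.5), -23), (np.float64(273.5), -33)]
371.64829954431775
```

Contact came at a reading of 101.5, so the fingertips are about 36 mm above the reported TCP. For tips at 120 mm I need a reading near 84.5.

Request:
jog_arm([
  {"xyz": [0, 0, -0.06], "spin": 0},
  {"xyz": [0, 0, 0], "spin": 0},
  {"xyz": [0, 0, 0], "spin": 0},
  {"xyz": [0, 0, 0], "spin": 0},
  {"xyz": [0, 0, 0], "spin": 0},
  {"xyz": [0, 0, 0], "spin": 0},
  {"xyz": [0, 0, 0], "spin": 0},
  {"xyz": [0, 0, 0], "spin": 0},
  {"xyz": [0, 0, 0], "spin": 0},
  {"xyz": [0, 0, 0], "spin": 0},
], gripper=100)

```text
time: 14.1
tool_pos: [449.3, 143.9, 106.0]
tcp_rot: [3.142, -0.0, -0.188]
contact_force: [0.2, 1.1, -0.0]
grip_width: 90.8
finger_force: 0.0
```

Request:
jog_arm([
  {"xyz": [0, 0, 0.07], "spin": 0},
  {"xyz": [0, 0, 0.07], "spin": 0},
  {"xyz": [0, 0, 0.07], "spin": 0},
  {"xyz": [0, 0, 0.06], "spin": 0},
  {"xyz": [0, 0, 0], "spin": 0},
  {"xyz": [0, 0, 0], "spin": 0},
  {"xyz": [0, 0, 0], "spin": 0},
  {"xyz": [0, 0, 0], "spin": 0},
  {"xyz": [0, 0, 0], "spin": 0},
  {"xyz": [0, 0, 0], "spin": 0},
])

```text
time: 15.35
tool_pos: [449.3, 143.9, 84.4]
tcp_rot: [3.142, -0.0, -0.188]
contact_force: [-0.0, -0.1, -0.8]
grip_width: 91.7
finger_force: 0.0
```

Request:
jog_arm([
  {"xyz": [0, 0, 0], "spin": 0},
  {"xyz": [0, 0, 0], "spin": 0},
  {"xyz": [0, 0, 0], "spin": 0},
  {"xyz": [0, 0, 0], "spin": 0},
  {"xyz": [0, 0, 0], "spin": 0},
  {"xyz": [0, 0, 0], "spin": 0},
  {"xyz": [0, 0, 0], "spin": 0},
  {"xyz": [0, 0, 0], "spin": 0},
  {"xyz": [0, 0, 0], "spin": 0},
  {"xyz": [0, 0, 0], "spin": 0},
], gripper=0)

```text
time: 16.6
tool_pos: [449.3, 143.9, 84.4]
tcp_rot: [3.142, 0.0, -0.188]
contact_force: [0.3, 0.3, 0.0]
grip_width: 23.7
finger_force: 30.0
```

Request:
jog_arm([
  {"xyz": [0, 0, -0.1], "spin": 0},
  {"xyz": [0, 0, -0.2], "spin": 0},
  {"xyz": [0, 0, -0.28], "spin": 0},
  {"xyz": [0, 0, -0.3], "spin": 0},
  {"xyz": [0, 0, -0.3], "spin": 0},
  {"xyz": [0, 0, -0.3], "spin": 0},
  {"xyz": [0, 0, -0.3], "spin": 0},
  {"xyz": [0, 0, -0.3], "spin": 0},
  {"xyz": [0, 0, -0.2], "spin": 0},
  {"xyz": [0, 0, -0.1], "spin": 0},
])

```text
time: 17.85
tool_pos: [449.3, 143.9, 275.8]
tcp_rot: [-3.141, -0.001, -0.188]
contact_force: [-0.2, 0.2, -2.1]
grip_width: 23.8
finger_force: 30.0
```

Request:
jog_arm([
  {"xyz": [0, 0, 0], "spin": -0.66},
  {"xyz": [0, 0, 0], "spin": -1},
  {"xyz": [0, 0, 0], "spin": -1},
  {"xyz": [-0.05, 0.3, 0], "spin": 0},
  {"xyz": [-0.05, 0.6, 0], "spin": 0},
  {"xyz": [-0.05, 0.7, 0], "spin": 0},
  {"xyz": [-0.05, 0.7, 0], "spin": 0},
  {"xyz": [-0.05, 0.7, 0], "spin": 0},
  {"xyz": [-0.05, 0.6, 0], "spin": 0},
  {"xyz": [-0.02, 0.4, 0], "spin": 0},
])

```text
time: 19.1
tool_pos: [447.9, -179.1, 274.3]
tcp_rot: [-3.141, 0.001, 0.076]
contact_force: [0.7, 0.8, -2.8]
grip_width: 23.8
finger_force: 30.0
```

Request:
jog_arm([
  {"xyz": [0, 0.3, 0], "spin": 0},
  {"xyz": [0, 0.1, 0], "spin": 0},
  {"xyz": [0, 0, 0], "spin": 0},
  {"xyz": [0, 0, 0], "spin": 0},
  {"xyz": [0, 0, 0], "spin": 0},
  {"xyz": [0, 0, 0], "spin": 0},
  {"xyz": [0, 0, 0], "spin": 0},
  {"xyz": [0, 0, 0], "spin": 0},
  {"xyz": [0, 0, 0], "spin": 0},
  {"xyz": [0, 0, 0], "spin": 0},
])

```text
time: 20.35
tool_pos: [451.1, -209.0, 274.8]
tcp_rot: [3.142, 0.0, 0.078]
contact_force: [0.3, 0.3, -2.8]
grip_width: 23.4
finger_force: 30.0
```

Request:
jog_arm([
  {"xyz": [0, 0, 0.1], "spin": 0},
  {"xyz": [0, 0, 0.2], "spin": 0},
  {"xyz": [0, 0, 0.2], "spin": 0},
  {"xyz": [0, 0, 0.2], "spin": 0},
  {"xyz": [0, 0, 0.2], "spin": 0},
  {"xyz": [0, 0, 0.2], "spin": 0},
  {"xyz": [0, 0, 0.2], "spin": 0},
  {"xyz": [0, 0, 0.2], "spin": 0},
  {"xyz": [0, 0, 0.1], "spin": 0},
  {"xyz": [0, 0, 0.08], "spin": 0},
])

```text
time: 21.6
tool_pos: [451.1, -209.1, 140.1]
tcp_rot: [3.142, 0.0, 0.078]
contact_force: [0.3, 0.1, -0.9]
grip_width: 23.6
finger_force: 30.0
```

```bash
python3 - <<'E'
from h import *
o=bot.get_obs();print(o["tool_pos"],o["contact_force"])
w=bot.capture("wrist");s=bot.capture("scene");t=bot.capture("top")
cv2.imwrite("pics/w4.png",w);cv2.imwrite("pics/s4.png",s);cv2.imwrite("pics/t4.png",t)
W=bot.get_calibration("wrist");S=bot.get_calibration("scene");T=bot.get_calibration("top")
for n,p in(("groove",[451.4,-209.5,148]),("axis+60",[446.7,-149.7,151]),("axis-80",[457.6,-289.3,151])):print(n,proj(W,p,True),proj(S,p),proj(T,p))
u=np.hstack([cv2.resize(w[150:300,210:430],(440,300),interpolation=2),cv2.resize(t[250:310,385:455],(350,300),interpolation=2)])
v=np.hstack([cv2.resize(s[120:240,360:480],(300,300),interpolation=2),cv2.resize(cv2.convertScaleAbs(s[140:200,390:450],alpha=1.7),(300,300),interpolation=2),np.zeros((300,190,3),np.uint8)])
cv2.imwrite("pics/c7.png",np.vstack([u,v]))
E
```

```text
[ 451.14397951 -209.06274484  140.06073333] [ 0.34755181  0.05203263 -0.94264372]
groove [321.47911164 269.67237057] [420.81924772 174.05426024] [419.53236159 279.60826171]
axis+60 [210.93656824 270.68757861] [407.65852732 190.32419032] [394.43258042 281.37442283]
axis-80 [465.72864041 269.79521656] [437.68601641 151.29036787] [453.49174267 276.86177164]
```

View pics/c7.png

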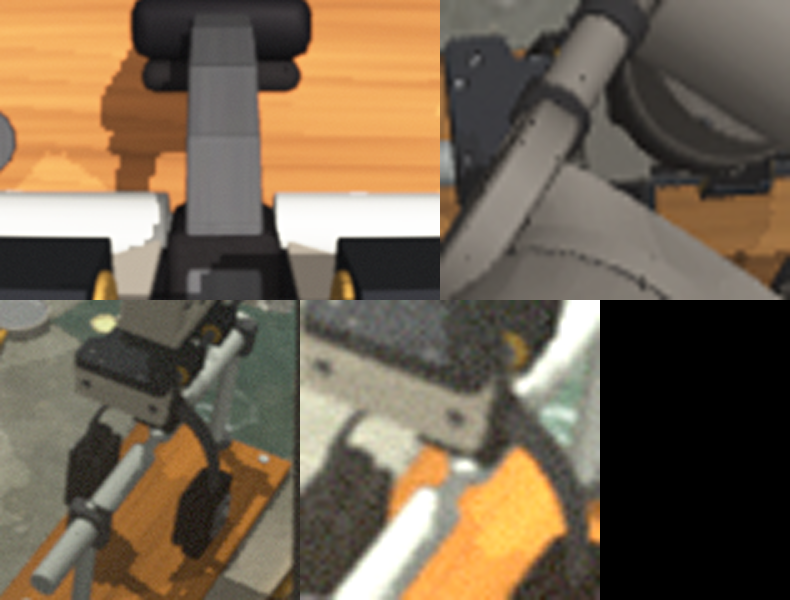

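The wrist view shows the groove between the bar ends at crop columns about 168 and 275, and the pad at about 172–278, so it is within 2 mm. I'll measure the edges.

```bash
python3 - <<'E'
from h import *
g=cv2.cvtColor(cv2.imread("pics/w4.png"),6).astype(int)
for r in(249,252,255,258):print(r,"L",g[r,286:303],"R",g[r,338:356])
for r in(232,240,246,260,264):print(r,"band",g[r,290:308],g[r,334:352])
E
```

```text
249 L [208 195 153 119 113 113 107 100 119 152 169 171 172 172 172 162 132] R [121 118 116 136 160 170 170 160 134 136 188 221 230 230 229 228 229 230]
252 L [236 236 223 180 140 126 113  99 111 144 167 158 133 108  83  57  47] R [121 113  92  67  71 101 126 139 115 129 200 241 246 246 246 246 246 246]
255 L [246 247 243 208 157 138 121 100  97 113 107  66  25  13  15  20  40] R [123 116  91  55  29  24  24  30  57 124 210 248 251 251 251 251 250 250]
258 L [249 250 248 217 164 140 123 108 110  97  53  24  20  21  23  21  40] R [125 119  95  61  33  26  24  24  34 101 200 251 255 254 253 253 253 253]
232 band [166 166 163 164 164 165 165 163 164 165 164 160 141 117 108 115 123 123] [119 119 120 120 117 119 135 155 161 164 164 163 163 164 164 163 162 162]
240 band [176 175 178 177 176 177 175 177 175 177 177 171 140 111 107 116 121 123] [120 119 121 120 120 122 133 157 176 179 179 178 179 178 179 178 178 179]
246 band [122 122 123 132 152 167 172 169 171 171 172 164 133 108 108 120 123 124] [121 120 120 121 121 116 122 146 171 179 178 176 170 167 178 190 192 193]
260 band [168 145 128 115 109  82  43  21  20  26  24  25  44  77 107 121 121 122] [121 120 120 121 123 116  96  65  37  27  23  24  32  95 201 254 255 254]
264 band [156 150 129 114  96  57  23  16  24  28  28  27  49  79 106 119 121 121] [122 124 120 123 124 118  98  68  39  29  26  26  23  53 154 247 255 255]
```

```bash
python3 - <<'E'
from h import *
W=bot.get_calibration("wrist");eyeoff=W["eye"]-bot.get_obs()["tool_pos"]
Q=R.from_euler("xyz",[2.8918,-.001,-1.7593])
def sl(row):  # slope: forward mm per mm down, camera at yaw; col~320
    c=dict(vfov=65.70647,cx=321.53,cy=238.12,eye=[0,0,0],rotation=[2.8918,0,-np.pi/2]); e,d=ray(c,321.5,row,True); return d[0]/-d[2]
# camera is ~65.7 ahead of TCP; height h above edge: forward = 65.7 + sl*h
for a,b in((258.0,268.6),(244.5,253.0)):
    s1,s2=sl(a),sl(b); dz=16.0 # f=65.7+s1*h=65.7+s2*(h-dz)
    h=-s2*dz/(s1-s2); print(a,b,"h",h,"z",315.72-h,"fwd of TCP",65.7+s1*h)
g=cv2.cvtColor(cv2.imread("pics/w4.png"),6).astype(int)
print(g[240:256,[250,270,370,390]].T)
for zb in(140,115,104):
    h=335.4-zb; s=sl(247); # tangent to circle r=11 on far side
    al=np.arctan(s); print("axis z",zb,"fwd",65.7+s*h-11/np.cos(al))
E
```

```text
258.0 268.6 h 174.42276623210032 z 141.2972337678997 fwd of TCP 11.116443200442632
244.5 253.0 h 192.865660289745 z 122.85433971025503 fwd of TCP 12.953670838145214
[[195 193 193 192 189 180 171 178 197 214 228 233 237 241 244 247]
 [ 91  89  89  85  83 102 139 170 193 210 225 232 236 240 244 246]
 [179 179 179 178 177 181 191 200 214 229 236 242 246 248 249 250]
 [178 178 177 177 178 194 212 215 216 228 236 242 246 247 249 250]]
axis z 140 fwd -0.5800255819978304
axis z 115 fwd -7.5982946684469965
axis z 104 fwd -10.686333066484622
```

Everything is centred within about 1 mm, so I'm descending gently. Lying on the bar would read about 125.4, and home about 119.4.

Request:
jog_arm([
  {"xyz": [0, -0.005, 0], "spin": 0},
  {"xyz": [0, 0, 0.05], "spin": 0},
  {"xyz": [0, 0, 0.05], "spin": 0},
  {"xyz": [0, 0, 0.05], "spin": 0},
  {"xyz": [0, 0, 0.03], "spin": 0},
  {"xyz": [0, 0, 0.02], "spin": 0},
  {"xyz": [0, 0, 0], "spin": 0},
  {"xyz": [0, 0, 0], "spin": 0},
  {"xyz": [0, 0, 0], "spin": 0},
  {"xyz": [0, 0, 0], "spin": 0},
])

```text
time: 23.0
tool_pos: [451.1, -208.7, 124.5]
tcp_rot: [3.141, -0.0, 0.078]
contact_force: [0.1, 0.2, -2.4]
grip_width: 23.8
finger_force: 30.0
```

Request:
jog_arm([
  {"xyz": [0, 0, 0.02], "spin": 0},
  {"xyz": [0, 0, 0.01], "spin": 0},
  {"xyz": [0, 0, 0], "spin": 0},
  {"xyz": [0, 0, 0], "spin": 0},
  {"xyz": [0, 0, 0], "spin": 0},
  {"xyz": [0, 0, 0], "spin": 0},
  {"xyz": [0, 0, 0], "spin": 0},
  {"xyz": [0, 0, 0], "spin": 0},
  {"xyz": [0, 0, 0], "spin": 0},
  {"xyz": [0, 0, 0], "spin": 0},
])

```text
time: 24.25
tool_pos: [451.1, -208.6, 122.0]
tcp_rot: [3.141, 0.0, 0.078]
contact_force: [0.5, -0.9, -2.3]
grip_width: 23.5
finger_force: 30.0
```

It has entered the groove with no contact. I'll carry on to the bottom.

Request:
jog_arm([
  {"xyz": [0, 0, 0.01], "spin": 0},
  {"xyz": [0, 0, 0.01], "spin": 0},
  {"xyz": [0, 0, 0.01], "spin": 0},
  {"xyz": [0, 0, 0], "spin": 0},
  {"xyz": [0, 0, 0], "spin": 0},
  {"xyz": [0, 0, 0], "spin": 0},
  {"xyz": [0, 0, 0], "spin": 0},
  {"xyz": [0, 0, 0], "spin": 0},
  {"xyz": [0, 0, 0], "spin": 0},
  {"xyz": [0, 0, 0], "spin": 0},
])

```text
time: 25.5
tool_pos: [451.1, -208.6, 119.6]
tcp_rot: [3.142, 0.0, 0.078]
contact_force: [-0.1, -0.1, -2.2]
grip_width: 23.8
finger_force: 30.0
```

Request:
jog_arm([
  {"xyz": [0, 0, 0.01], "spin": 0},
  {"xyz": [0, 0, 0.005], "spin": 0},
  {"xyz": [0, 0, 0], "spin": 0},
  {"xyz": [0, 0, 0], "spin": 0},
  {"xyz": [0, 0, 0], "spin": 0},
  {"xyz": [0, 0, 0], "spin": 0},
  {"xyz": [0, 0, 0], "spin": 0},
  {"xyz": [0, 0, 0], "spin": 0},
  {"xyz": [0, 0, 0], "spin": 0},
  {"xyz": [0, 0, 0], "spin": 0},
])

```text
time: 26.75
tool_pos: [451.2, -208.7, 119.0]
tcp_rot: [3.141, -0.001, 0.078]
contact_force: [-1.4, 1.5, 5.7]
grip_width: 23.5
finger_force: 30.0
```

The pad is seated, with about 8 N of support at the expected home height. Releasing now.

Request:
jog_arm([
  {"xyz": [0, 0, 0], "spin": 0},
  {"xyz": [0, 0, 0], "spin": 0},
  {"xyz": [0, 0, 0], "spin": 0},
  {"xyz": [0, 0, 0], "spin": 0},
  {"xyz": [0, 0, 0], "spin": 0},
  {"xyz": [0, 0, 0], "spin": 0},
  {"xyz": [0, 0, 0], "spin": 0},
  {"xyz": [0, 0, 0], "spin": 0},
  {"xyz": [0, 0, 0], "spin": 0},
  {"xyz": [0, 0, 0], "spin": 0},
], gripper=65)

```text
time: 28.0
tool_pos: [451.1, -208.6, 118.4]
tcp_rot: [3.142, 0.0, 0.078]
contact_force: [0.9, 0.8, -1.5]
grip_width: 59.5
finger_force: 0.0
```

Request:
jog_arm([
  {"xyz": [0, 0, -0.05], "spin": 0},
  {"xyz": [0, 0, -0.1], "spin": 0},
  {"xyz": [0, 0, -0.2], "spin": 0},
  {"xyz": [0, 0, -0.3], "spin": 0},
  {"xyz": [0, 0, -0.4], "spin": 0},
  {"xyz": [0, 0, -0.4], "spin": 0},
  {"xyz": [0, 0, -0.3], "spin": 0},
  {"xyz": [0, 0, -0.1], "spin": 0},
  {"xyz": [0, 0, 0], "spin": 0},
  {"xyz": [0, 0, 0], "spin": 0},
])

```text
time: 29.25
tool_pos: [450.7, -208.3, 265.4]
tcp_rot: [-3.14, 0.002, 0.078]
contact_force: [0.1, -0.5, 0.1]
grip_width: 59.9
finger_force: 0.0
```

```bash
python3 - <<'E'
from h import *
o=bot.get_obs();print(o["time"],o["tool_pos"],o["contact_force"],o["grip_width"])
W=bot.get_calibration("wrist");w=bot.capture("wrist");cv2.imwrite("pics/w5.png",w);s=bot.capture("scene");cv2.imwrite("pics/s5.png",s)
p=np.array([451.1,-208.6,0]);ux=np.array([.997,.078,0]);uy=np.array([-.078,.997,0])
c=proj(W,p+[0,0,173],True);print("pred crown",c, "pad y edges",proj(W,p+uy*12+[0,0,171],True),proj(W,p-uy*12+[0,0,171],True))
g=cv2.cvtColor(w,6).astype(int);r=int(c[1])
print("cups pred",proj(W,p+ux*55+[0,0,99],True),proj(W,p-ux*55+[0,0,99],True))
for q in(r-8,r,r+8):print(q,g[q,290:356:2])
_,l,st,ce=cv2.connectedComponentsWithStats((g<70).astype(np.uint8));print([(st[i].tolist(),ce[i].round().tolist()) for i in range(1,len(st)) if 300<st[i][4]<6000 and st[i][1]<240])
E
```

```text
29.25 [ 450.66254966 -208.32771793  265.3592754 ] [ 0.10178928 -0.54471611  0.08410788] 59.856451868720924
pred crown [321.32160646 227.73669929] pad y edges [306.30681187 227.19554997] [336.34157977 227.1789074 ]
cups pred [321.34346224 155.30882277] [321.42034673 264.08824909]
219 [252 251 252 252 252 252 250 165 142  58  39  76 129 129 126 129 134 134
 129 131 131  73  42  70 166 248 250 250 250 250 250 251 250]
227 [230 231 230 231 231 234 187 127 129  65  38  76 125 126 121 129 130 130
 126 126 127  68  40  72 142 196 209 209 209 209 210 210 211]
235 [ 90  91  92  90  93  87  40  17  14  28  42  66 105 106 101 105 107 106
 104 104 103  60  44  29  15  16  48  91  93  92  92  93  92]
[([0, 0, 160, 102, 1147], [128.0, 54.0]), ([371, 11, 43, 18, 304], [392.0, 20.0]), ([35, 48, 101, 22, 409], [82.0, 58.0]), ([295, 144, 54, 31, 1100], [321.0, 157.0]), ([11, 192, 22, 21, 340], [22.0, 202.0]), ([297, 203, 50, 71, 1766], [321.0, 245.0])]
```

The crown and far cup appear within 2 px of where a seated, level hang predicts, and the gripper is clear. Handing in.

```bash
python3 - <<'E'
from plant import bot
print(bot.close_job())
E
```

```text
the job is handed in; nothing more can be done
None
```

The ear defenders hang over the bar with one cup on each side; I held the pad until it was down in the groove, then let go, moved the arm clear and handed in at about 29 s; the bottle, can and glue were never approached, and the hand-in returned no verdict.

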